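Empty the parts tin into the parts tray

ROBOT

A 6-joint arm with a two-finger parallel gripper is mounted at the origin on a cart in front of the work surface, level with it; the furniture and walls round the work are solid. World frame = base frame: x ahead of the robot, y to its left, z up, the work surface at z = 0. Lengths are in mm, angles in rad, forces in N, time in s.
With the tool pointing down it reaches from about 350 to 850 mm from the base axis. Payload 8.1 kg.
Tool frame: the origin (TCP) lies between the finger pads; the fingertips stand 17 mm ahead of it and the grasp point (between the pads) lies 2 mm behind it; z points along the fingers, y is the line along which they close (so a half turn about z gives the same grasp; the last joint's range is limited). The gripper opens to 93 mm and grips with 3 to 60 N. Pads are 15 mm wide; open, the fingers measure 128 mm over their backs; the gripper's body (75 mm by 188 mm) begins 65 mm behind the grasp point.
Start: joints at [1.198, 0.13, 1.488, -0, 1.523, -0.085], TCP at [170.284, 575.334, 235.635] pointing down, gripper open.
Joint ranges: [-2.96, 2.96], [-0.89, 2.26], [0.02, 2.5], [-1.34, 4.48], [0, 2.73], [-2.66, 2.66]. Speed limits (rad/s): [2.39, 2.39, 2.79, 3.14, 3.14, 3.14].

INTERFACE

Orientations are given as a 3x3 rotation matrix whose columns are the frame's x, y, z axes.
In Python, from workcell import robot, read_camera, camera_info gives the robot as it stands.
- The arm moves only by the tool apply_moves, never from a script. Its argument "series" is a list of rows, each an object with "jaw": the opening, from 0 (shut) to 1 (fully open); "xyz": the shift along the tool's x, y, z each as a share of 0.02 m, from -1 to 1, a list of three; "angular": the turn, a rotation vector about the tool's x, y, z each as a share of 45 degrees, from -1 to 1, a list of three. A call has 1 to 10 rows; each row shifts and turns the commanded pose from where the row before left it, along the tool's axes as they then stand; what a row does not reach is not made up. A row lasts 1/10 s, in which the tool goes at most 50 mm and 8.59 degrees, less where a joint would pass 70% of its speed; a pose out of reach is approached as far as the arm can. A call with a number of a shift or a turn outside -1 to 1 is refused whole. A call with a gripper value outside its range is refused whole. The fingers move at their own pace and stop on an object; "force" is the grip in N (left out, the last holds). Time passes only in rows, so rows that do not move let the fingers close. It gives the time, the measured TCP pose, the force, the opening and the grip force at its end, in the units of the state.
- robot.get_obs(): the state, without advancing time (a new reading comes with each control period).
- read_camera(name): name is "scene" or "side" or "wrist"; returns (picture, depth): 420x560x3 uint8, red, green, blue; 420x560 float32, mm along the optical axis (not along the pixel's ray), 0 where there is no reading.
- camera_info(name): a dict with "intrinsics" (3x3 intrinsics, pixels), "position" and "orientation" of the camera in the world. Camera axes: x right, y down, z forward; pixel columns grow to the right and rows downward; lengths in mm; the calibration is good to about 2 mm. A picture is of the moment at which its call begins: read the wrist's pose just before it. camera_info takes no time and is no camera call; for the wrist camera it gives the pose at the moment of the call.
- robot.finish_job(): hands the job in; it is judged then, once.
The state is a dict: "time_s": time; "joints": joint angles; "qvel": joint speeds; "joint_efforts": joint torques, N m; "tcp_pos": TCP position; "eef_rot": TCP orientation; "contact_force": force on the tool from outside, world axes, zero at the start; "moment": the same for the moment, N m; "width": finger opening in mm; "grasp_force": force on a finger pad.
Only numpy, scipy, OpenCV 4.12 (cv2) and the standard library are available. Lean on these libraries where they do the work, as an engineer would, in place of code of your own. Each camera call takes 0.05 s, during which the arm holds its last target. There are 200 camera calls.

TASK

Three cleaned caps are in the sheet-metal tin that stands in its drip tray; the tin has a grip on one side and a pouring lip on the other. Tip them out over the lip, from low down and not dropped from high up, into the empty parts tray in the front left well of the cart, so that all three end up inside it, then stand the tin upright in its drip tray again, its foot flat inside the rim. Leave the tools and other parts on the cart where they are.

Things in the scene. Friction and masses are not known exactly. Their poses are not given: they have to be found in the camera images.
- tin: Loose scuttle-shaped sheet-metal tin, 0.2 kg, open on top. Origin: centre of its foot's underside; z up, -x to the pouring lip, +x to the grip. Foot 100 (x) by 96 (y) mm, walls and floor 4 mm; back 88 mm high; front upright for 14 mm, then leaning out at 45 degrees to the lip. At the start it stands in the drip tray, lip to the robot's right, grip to its left.
- tin_grip (a point): Middle of the tin's black grip at x 86, y 0, z 51 mm of the tin (same axes): an upright bar 18 (y) by 20 (x) mm, 66 high, 26 mm clear of the back wall. Pinch its 18 mm firmly (50 N or more, else the tin turns), tool leaning 45 degrees away from the tin with fingers down and towards it; tipping by 95 degrees then leaves the tool leaning 50 degrees the other way.
- tin_lip (a point): Middle of the edge of the tin's pouring lip, 96 mm wide (88 inside), at x -108, y 0, z 72 mm of the tin (same axes). Caps slip at 26 to 36 degrees, so over the 45 degree front they leave when the tin is tipped by 70 to 85 degrees, lip down; 95 empties it.
- drip_tray: Fixed shallow dark steel tray, 124 (x) by 120 (y) mm, 12 high, walls and floor 4 mm; the tin's foot stands in it with 8 mm to spare all round. Origin: centre of its underside, on the cart top; z up; its x is the tin's x at the start (within 0.04 rad). With the tin home the tin's origin is 4 mm above this origin.
- parts_tray: Fixed empty open tray of grey steel in the front left well, 164 (x, away from the robot) by 204 (y) mm, 30 high, walls and floor 4 mm. Origin: centre of its underside, on the cart top; z up. Moulded ridges 25 mm high divide the wells of the cart. Left of the tin nothing is over 60 mm high; a blower and its housing, over 200 mm high, stand at the right and right rear.
- ribbed_cap: Loose flat black ribbed cap, 58 mm across, 14 mm high, in the tin at the start, at the bottom. Origin: centre of its underside, z up.
- threaded_cap: Loose black threaded cap, 54 mm across, 19 mm high, in the tin, on the ribbed cap. Origin: centre of its underside.
- filler_cap: Loose cream, rust-stained domed filler cap, 56 mm across, 28 mm high, in the tin, on top. Origin: centre of its underside.
- tap: Bystander: loose old heater water tap, 85 x 103 x 41 mm, in the front middle well of the cart. Origin: centre of its underside.
- bracket: Bystander: loose yellowish sheet bracket with a spring wire, 63 x 43 x 36 mm, in the rear well to the right of the tin. Origin: centre of its underside.
- blue_driver: Bystander: loose screwdriver, 174 mm long and 31 mm high, lying left of the parts tray, its length along its y. Origin: centre of its underside.

How it is judged:
By the outcome, as a careful person would: the job done as asked, in the order asked, and still so for the second after the job is handed in, with the robot touching nothing.
It also fails if it takes over 58 s, if anything falls off the work surface, if the arm or the gripper's body presses on something with over 40 N, if the wrist force passes 120 N, or if a joint passes its speed limit or range.

## Working session

There is one attempt and no reset: what is moved stays moved. The work goes in short steps, Python scripts to look and compute and a tool call to move; the robot and the scene stay as the last step left them, time stands still between calls to the robot, and variables do not carry over. Pictures are saved under pics/ and viewed, at most 10 in all, crops included, and the job is handed in when it is done.

Besides the shell and the picture viewer there is one more tool, called after "Emit:" as name(argument=value, ...) on one line, values as JSON. apply_moves: Moves the arm, as the interface text tells. Its arguments: {"type":"object","properties":{"series":{"type":"array"},"force":{"type":"number"}},"required":["series"]}

```bash
mkdir -p pics; ls
python3 - <<'E'
from workcell import robot, read_camera, camera_info
import cv2,numpy as np
for n in("scene","side"):
    p,d=read_camera(n); cv2.imwrite(f"pics/{n}0.png",p[:,:,::-1]); np.save(f"pics/{n}0.npy",d); np.save(f"pics/{n}0c.npy",p)
    i=camera_info(n); print(n,i)
o=robot.get_obs(); print(o)
E
```

```text
pics
scene {'intrinsics': array([[442.92086705,   0.        , 280.09103552],
       [  0.        , 442.92086705, 214.17748762],
       [  0.        ,   0.        ,   1.        ]]), 'position': array([ 277.20742075, -397.91179056,  811.5249471 ]), 'orientation': array([[ 0.87436674, -0.36951324,  0.31455169],
       [-0.48523184, -0.65809763,  0.57572351],
       [-0.00573174, -0.65602399, -0.75471827]])}
side {'intrinsics': array([[392.20307002,   0.        , 268.30206009],
       [  0.        , 392.20307002, 208.61323601],
       [  0.        ,   0.        ,   1.        ]]), 'position': array([ 357.32858385, -730.69443053,  553.50530043]), 'orientation': array([[ 9.62949126e-01, -1.27433219e-01,  2.37675736e-01],
       [-2.69681594e-01, -4.52062798e-01,  8.50241768e-01],
       [-9.04687072e-04, -8.82836339e-01, -4.69679869e-01]])}
{'time_s': 0.1, 'joints': array([ 1.19763722e+00,  1.31117853e-01,  1.48917255e+00,  2.80091176e-05,
        1.52300986e+00, -8.53988911e-02]), 'qvel': array([ 0.0010431 , -0.00081378, -0.00339192, -0.00043385, -0.00139294,
        0.00012783]), 'joint_efforts': array([ 8.13225124e-04, -5.61340392e+01, -4.93096662e+01,  7.70786684e-02,
        2.90145533e-02, -2.75749591e-05]), 'tcp_pos': array([170.07116338, 574.87823082, 234.67189881]), 'eef_rot': array([[-9.58881499e-01,  2.83806010e-01, -6.48577466e-04],
       [ 2.83806698e-01,  9.58880213e-01, -1.57989654e-03],
       [ 1.73523965e-04, -1.69900419e-03, -9.99998542e-01]]), 'contact_force': array([-0.17052884, -0.68619774, -0.17655625]), 'moment': array([ 0.02046778, -0.01336414, -0.03340708]), 'grasp_force': 0.0, 'width': 93.16298063319262}
```

View pics/scene0.png

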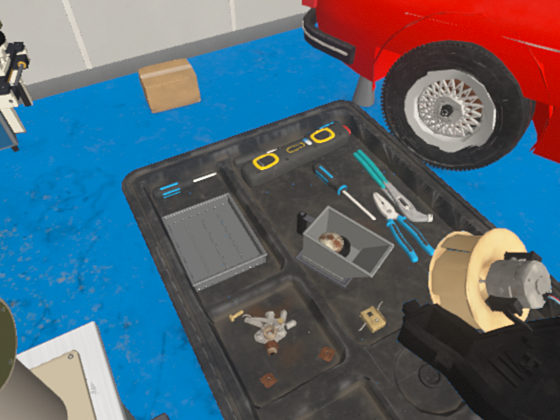

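View pics/side0.png

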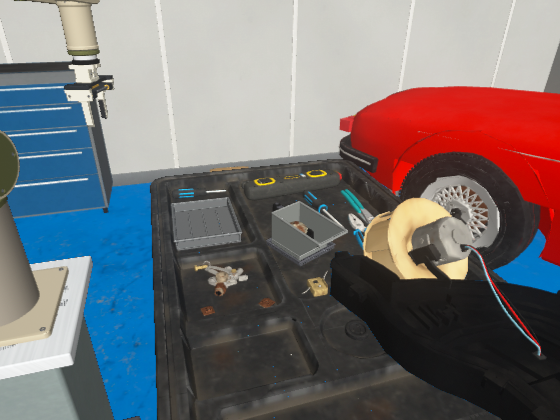

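The scene shows the parts tray at about (165–270, 195–290), the tin at (300–392, 207–285) with its black grip near (305,215), and the lip edge from (345,280) to (392,243). Next I project the depth into the world frame.

```bash
cat > h.py <<'E'
import numpy as np,cv2
from workcell import robot, read_camera, camera_info
def cloud(d,i):
    K=i["intrinsics"];v,u=np.mgrid[:d.shape[0],:d.shape[1]]
    c=np.stack([(u-K[0,2])/K[0,0]*d,(v-K[1,2])/K[1,1]*d,d],-1)
    return c@i["orientation"].T+i["position"]
E
python3 - <<'E'
from h import *
np.set_printoptions(suppress=True,precision=0)
P={}
for n in("scene","side"):
    P[n]=cloud(np.load(f"pics/{n}0.npy"),camera_info(n))
w=P["scene"]
print("cart",w[250,290],w[300,340])
for px in[(163,214),(228,195),(270,259),(197,289),(210,240),(303,215),(308,208),(345,278),(392,243),(390,243),(334,207),(300,252),(333,240)]: print(px,w[px[1],px[0]])
a=np.concatenate([P[n].reshape(-1,3) for n in P])
# top-down map 2mm/px: x 250..800 up, y 450..-200 
x0,y1=250,500
H=np.full((300,350),-50.)
ix=((a[:,0]-x0)/2).astype(int);iy=((y1-a[:,1])/2).astype(int)
m=(ix>=0)&(ix<300)&(iy>=0)&(iy<350)&(a[:,2]<250)
np.maximum.at(H,(299-ix[m],iy[m]),a[m,2])
im=cv2.applyColorMap(np.clip((H+30)*1.7,0,255).astype(np.uint8),cv2.COLORMAP_JET)
for k in range(0,350,50): cv2.putText(im,str(y1-2*k),(k,10),0,.35,(255,255,255)); im[:,k]//=2
for k in range(0,300,50): cv2.putText(im,str(x0+2*(299-k)),(0,k+10),0,.35,(255,255,255)); im[k]//=2
cv2.imwrite("pics/top.png",cv2.resize(im,(700,600),interpolation=0))
E
```

```text
cart [584. 118.  -3.] [608. -47.   2.]
(163, 214) [367. 358.   3.]
(228, 195) [522. 312.  33.]
(270, 259) [531. 116.   0.]
(197, 289) [359. 117.  10.]
(210, 240) [435. 228.   4.]
(303, 215) [620. 127.  90.]
(308, 208) [685. 205.   0.]
(345, 278) [646.  -9.   6.]
(392, 243) [744. -24.  83.]
(390, 243) [739. -23.  85.]
(334, 207) [743. 177.  -1.]
(300, 252) [593.  89.  18.]
(333, 240) [651.  53.  65.]
```

View pics/top.png

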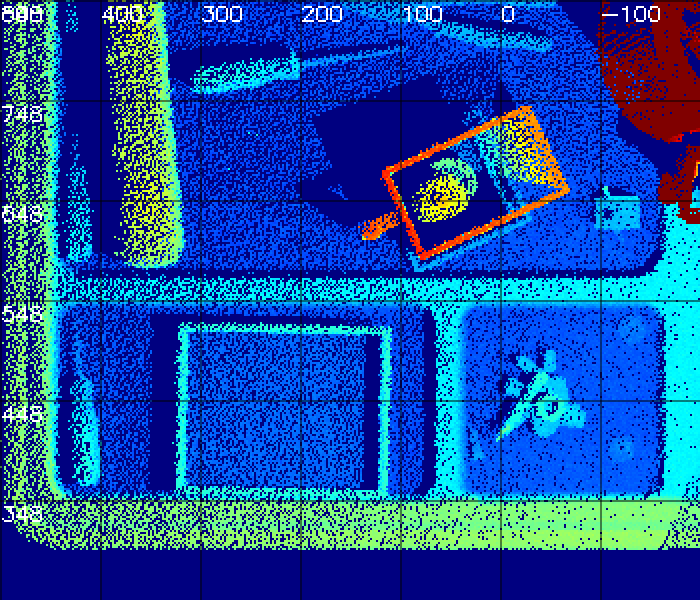

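The top view gives a clear layout. The parts tray spans about x 351–525, y 110–323. The tin's back rim runs (676,114)–(591,76), its lip (740,−27)–(660,−68), and the grip is at about (619,128). Now I refine the tin and tray.

Run:
```python
from h import *
np.set_printoptions(suppress=True,precision=2)
P=[cloud(np.load(f"pics/{n}0.npy"),camera_info(n)).reshape(-1,3) for n in("scene","side")]
ex=np.array([-.42,.907])
for k,p in enumerate(P):
    b=p[(p[:,2]>82)&(p[:,2]<100)&(abs((p[:,:2]-[634,95])@ex)<14)&(abs((p[:,:2]-[634,95])@[.907,.42])<60)]
    r=cv2.minAreaRect(b[:,:2].astype(np.float32)); print("back",len(b),b[:,2].mean(),b.mean(0),r)
    g=p[(p[:,2]>60)&(np.linalg.norm(p[:,:2]-[619,128],axis=1)<22)&((p[:,:2]-[634,95])@ex>18)]
    t=g[g[:,2]>84]
    print("grip",len(g),g.min(0),g.max(0),"top",len(t),t.mean(0),t.min(0),t.max(0))
    t=p[(p[:,2]>60)&(p[:,2]<110)&(p[:,0]>560)&(p[:,0]<770)&(p[:,1]<118)&(p[:,1]>-85)]
    print("rim rect",cv2.minAreaRect(t[:,:2].astype(np.float32)))
    q=p[(p[:,2]>25)&(p[:,2]<45)&(p[:,0]>345)&(p[:,0]<530)&(p[:,1]<330)&(p[:,1]>105)]
    print("tray",cv2.minAreaRect(q[:,:2].astype(np.float32)),np.percentile(q,[1,99],axis=0))
```

```text
back 264 92.18678683638157 [635.28  94.34  92.19] ((635.7827758789062, 95.86491394042969), (98.84259033203125, 27.735734939575195), 24.9285831451416)
grip 138 [610.19 111.32  60.99] [633.8  140.28  92.65] top 79 [621.27 124.86  87.7 ] [610.53 111.32  84.09] [633.8  140.28  92.65]
rim rect ((664.06103515625, 34.95411682128906), (99.99832916259766, 185.71165466308594), 24.405179977416992)
tray ((436.47430419921875, 217.9099884033203), (222.3705596923828, 181.4953155517578), 89.5942153930664) [[346.38 110.02  25.28]
 [525.25 322.9   44.05]]
back 199 90.64410559453972 [636.71  94.87  90.64] ((638.012451171875, 92.20405578613281), (97.9791030883789, 18.354385375976562), 25.27875328063965)
grip 56 [610.58 112.34  72.15] [632.99 136.22  91.57] top 35 [621.58 124.7   87.73] [612.07 112.34  85.08] [632.99 136.22  91.57]
rim rect ((664.1134643554688, 35.354248046875), (99.09565734863281, 186.57554626464844), 24.824464797973633)
tray ((435.51702880859375, 216.18264770507812), (220.1556854248047, 179.59759521484375), 89.25418853759766) [[346.22 110.58  25.18]
 [524.89 323.4   43.91]]
```

```bash
cat >> h.py <<'E'
from scipy.linalg import expm,logm
from scipy.spatial.transform import Rotation as Ro
np.set_printoptions(suppress=True,precision=3,linewidth=150)
EX=np.array([-.416,.909,0]);EX/=np.linalg.norm(EX);UP=np.array([0,0,1.]);GRIP=np.array([621,128,55.])
def rot(tip=0,yaw=0):
    "tool rotation when tin is tipped (deg) and turned (deg) from home"
    ex=Ro.from_rotvec(np.radians(yaw)*UP).apply(EX); ey=np.cross(UP,ex)
    z=(-ex-UP)/2**.5; y=-ey; R=np.c_[np.cross(y,z),y,z]
    return Ro.from_rotvec(-np.radians(tip)*ey).as_matrix()@R
def T(R,p): M=np.eye(4);M[:3,:3]=R;M[:3,3]=p;return M
def now(): o=robot.get_obs();return T(o["eef_rot"],o["tcp_pos"])
def steps(A,B,N):
    S=expm(np.real(logm(np.linalg.inv(A)@B))/N)
    sh=S[:3,3]/20; an=np.degrees(Ro.from_matrix(S[:3,:3]).as_rotvec())/45
    return sh,an
def after(A,rows):
    out=[]
    for sh,an in rows:
        A=A@T(Ro.from_rotvec(np.radians(45)*np.array(an)).as_matrix(),np.array(sh)*20); out.append(A)
    return out
E
python3 - <<'E'
from h import *
A=now();R=rot();B=T(R,GRIP-120*R[:,2])
for N in(32,36):
    s=steps(A,B,N);print(N,s,np.linalg.norm(s[1])*45)
print(np.array([M[:3,3] for M in after(A,[s]*N)])[::4],B[:3,3])
E
```

```text
32 (array([-0.796, -0.006,  0.483]), array([ 0.013, -0.029,  0.032])) 2.0467293360014045
36 (array([-0.707, -0.004,  0.43 ]), array([ 0.012, -0.026,  0.029])) 1.8193149653345821
[[183.597 570.775 226.068]
 [238.022 550.118 194.661]
 [292.26  522.88  168.361]
 [345.377 489.43  147.503]
 [396.456 450.239 132.329]
 [444.615 405.866 122.992]
 [489.017 356.959 119.55 ]
 [528.887 304.235 121.968]
 [563.523 248.474 130.115]] [585.69  205.157 139.853]
```

Emit:
apply_moves(series=[{"jaw": 1, "xyz": [-0.8, 0, 0.48], "angular": [0.013, -0.029, 0.032]}, {"jaw": 1, "xyz": [-0.8, 0, 0.48], "angular": [0.013, -0.029, 0.032]}, {"jaw": 1, "xyz": [-0.8, 0, 0.48], "angular": [0.013, -0.029, 0.032]}, {"jaw": 1, "xyz": [-0.8, 0, 0.48], "angular": [0.013, -0.029, 0.032]}, {"jaw": 1, "xyz": [-0.8, 0, 0.48], "angular": [0.013, -0.029, 0.032]}, {"jaw": 1, "xyz": [-0.8, 0, 0.48], "angular": [0.013, -0.029, 0.032]}, {"jaw": 1, "xyz": [-0.8, 0, 0.48], "angular": [0.013, -0.029, 0.032]}, {"jaw": 1, "xyz": [-0.8, 0, 0.48], "angular": [0.013, -0.029, 0.032]}, {"jaw": 1, "xyz": [-0.8, 0, 0.48], "angular": [0.013, -0.029, 0.032]}, {"jaw": 1, "xyz": [-0.8, 0, 0.48], "angular": [0.013, -0.029, 0.032]}])

```text
time_s: 1.1
tcp_pos: [325.1, 505.6, 156.9]
eef_rot: [[-0.836, 0.522, 0.166], [0.494, 0.85, -0.184], [-0.238, -0.072, -0.969]]
contact_force: [0.8, 0.2, -0.8]
width: 93.3
grasp_force: 0.0
```

Emit:
apply_moves(series=[{"jaw": 1, "xyz": [-0.8, 0, 0.48], "angular": [0.013, -0.029, 0.032]}, {"jaw": 1, "xyz": [-0.8, 0, 0.48], "angular": [0.013, -0.029, 0.032]}, {"jaw": 1, "xyz": [-0.8, 0, 0.48], "angular": [0.013, -0.029, 0.032]}, {"jaw": 1, "xyz": [-0.8, 0, 0.48], "angular": [0.013, -0.029, 0.032]}, {"jaw": 1, "xyz": [-0.8, 0, 0.48], "angular": [0.013, -0.029, 0.032]}, {"jaw": 1, "xyz": [-0.8, 0, 0.48], "angular": [0.013, -0.029, 0.032]}, {"jaw": 1, "xyz": [-0.8, 0, 0.48], "angular": [0.013, -0.029, 0.032]}, {"jaw": 1, "xyz": [-0.8, 0, 0.48], "angular": [0.013, -0.029, 0.032]}, {"jaw": 1, "xyz": [-0.8, 0, 0.48], "angular": [0.013, -0.029, 0.032]}, {"jaw": 1, "xyz": [-0.8, 0, 0.48], "angular": [0.013, -0.029, 0.032]}])

```text
time_s: 2.1
tcp_pos: [465.8, 389.6, 122.2]
eef_rot: [[-0.627, 0.731, 0.27], [0.622, 0.678, -0.392], [-0.469, -0.078, -0.88]]
contact_force: [-0.4, 0.5, -1.4]
width: 93.0
grasp_force: 0.0
```

Emit:
apply_moves(series=[{"jaw": 1, "xyz": [-0.8, 0, 0.48], "angular": [0.013, -0.029, 0.032]}, {"jaw": 1, "xyz": [-0.8, 0, 0.48], "angular": [0.013, -0.029, 0.032]}, {"jaw": 1, "xyz": [-0.8, 0, 0.48], "angular": [0.013, -0.029, 0.032]}, {"jaw": 1, "xyz": [-0.8, 0, 0.48], "angular": [0.013, -0.029, 0.032]}, {"jaw": 1, "xyz": [-0.8, 0, 0.48], "angular": [0.013, -0.029, 0.032]}, {"jaw": 1, "xyz": [-0.8, 0, 0.48], "angular": [0.013, -0.029, 0.032]}, {"jaw": 1, "xyz": [-0.8, 0, 0.48], "angular": [0.013, -0.029, 0.032]}, {"jaw": 1, "xyz": [-0.8, 0, 0.48], "angular": [0.013, -0.029, 0.032]}, {"jaw": 1, "xyz": [-0.8, 0, 0.48], "angular": [0.013, -0.029, 0.032]}, {"jaw": 0.7, "xyz": [0, 0, 0], "angular": [0, 0, 0]}])

```text
time_s: 3.1
tcp_pos: [566.2, 255.2, 130.0]
eef_rot: [[-0.385, 0.873, 0.299], [0.655, 0.487, -0.578], [-0.65, -0.026, -0.759]]
contact_force: [0.6, 0.5, 0.3]
width: 88.5
grasp_force: 0.0
```

Run:
```python
from h import *
p,d=read_camera("wrist");i=camera_info("wrist");cv2.imwrite("pics/w1.png",p[:,:,::-1]);np.save("pics/w1.npy",d)
w=cloud(d,i).reshape(-1,3)
ex=EX[:2];ey=np.array([-ex[1],ex[0]])
u=(w[:,:2]-GRIP[:2])
for lo,hi in((80,98),(60,80),(40,60)):
    m=(w[:,2]>lo)&(w[:,2]<hi)&(abs(u@ex)<15)&(abs(u@ey)<25)
    if m.sum()>5: print(lo,m.sum(),"x",np.percentile(u[m]@ex,[2,98]),"y",np.percentile(u[m]@ey,[2,50,98]),"z",np.percentile(w[m,2],[2,98]))
m=(w[:,2]>85)&(w[:,2]<100)&(abs(u@ex+38)<15)
print("back",m.sum(),"x",np.percentile(u[m]@ex,[2,50,98]),"y",np.percentile(u[m]@ey,[1,50,99]))
o=robot.get_obs();print(o["joints"],o["tcp_pos"])
A=now();R=rot()
B=T(R,GRIP-60*R[:,2]);print(steps(A,B,5))
```

```text
80 251 x [-14.172  14.843] y [-8.685 -0.405  7.487] z [80.691 89.441]
60 178 x [ 9.716 14.957] y [-9.652  0.641  8.017] z [60.697 79.598]
40 146 x [ 9.925 14.946] y [-9.662  0.81   8.027] z [41.078 59.532]Traceback (most recent call last):
  File "<stdin>", line 10, in <module>
    return _quantile_unchecked(
        a, q, axis, out, overwrite_input, method, keepdims, weights)
    return _ureduce(a,
                    func=_quantile_ureduce_func,
    ...<5 lines>...
                    overwrite_input=overwrite_input,
                    method=method)
    r = func(a, **kwargs)
    result = _quantile(arr,
                       quantiles=q,
    ...<2 lines>...
                       out=out,
                       weights=wgt)
    slices_having_nans = np.isnan(arr[-1, ...])
                                  ~~~^^^^^^^^^
IndexError: index -1 is out of bounds for axis 0 with size 0
```

Run:
```python
from h import *
d=np.load("pics/w1.npy");i=camera_info("wrist")
w=cloud(d,i).reshape(-1,3)
ex=EX[:2];ey=np.array([-ex[1],ex[0]])
u=(w[:,:2]-GRIP[:2]);X=u@ex;Y=u@ey
m=(w[:,2]>30)&(w[:,2]<82)&(abs(X)<30)&(abs(Y)<20)
print("face",m.sum(),np.percentile(X[m],[5,25,50,75,95]),np.percentile(Y[m],[2,50,98]))
g=m&(X>5)&(X<18); print("face slope x/y",np.polyfit(Y[g],X[g],1),"z range",np.percentile(w[g,2],[1,99]))
m=(w[:,2]>83)&(w[:,2]<93)&(abs(X)<60)&(abs(Y)<12)
print("top x",np.percentile(X[m],[1,99]),np.median(w[m,2]))
o=robot.get_obs();print(o["joints"],o["tcp_pos"])
A=now();R=rot()
for D,N in((60,4),(-2,4)):
    B=T(R,GRIP-D*R[:,2]);print(steps(A,B,N));A=B
```

```text
face 1317 [-29.83  -28.945  14.294  15.498  16.604] [-18.656  -0.104  18.517]
face slope x/y [-0.005 14.734] z range [30.472 81.52 ]
top x [-19.671  16.246] 85.60933104049977
[ 0.714  0.426  1.501 -0.69   1.448  0.365] [565.579 256.287 129.881]
(array([-0.625, -0.091,  1.117]), array([ 0.011, -0.025,  0.025]))
(array([-0.   , -0.   ,  0.775]), array([0., 0., 0.]))
```

View pics/w1.png

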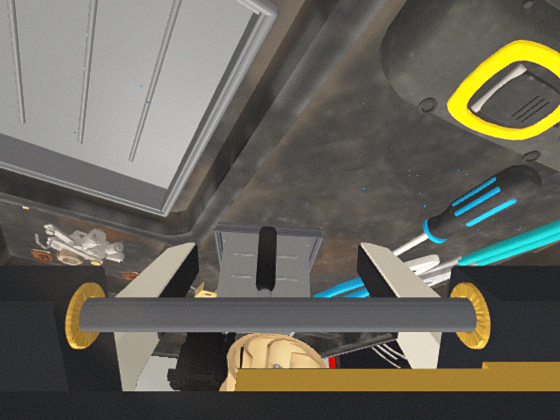

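The wrist view shows the grip centred between the open fingers, at (265,230–290). The tin sits about 4.7 mm further along +x than first estimated, so I update the grip.

```bash
sed -i 's/GRIP=np.array(\[621,128,55.\])/GRIP=np.array([619,132,54.5])/' h.py
python3 - <<'E'
from h import *
A=now();R=rot()
for D,N in((60,6),(-2,4)):
    B=T(R,GRIP-D*R[:,2]);print(B[:3,3],steps(A,B,N));A=B
print(R)
E
```

```text
[601.345 170.578  96.926] (array([-0.384, -0.058,  0.724]), array([ 0.008, -0.016,  0.016]))
[619.589 130.714  53.086] (array([-0.   ,  0.   ,  0.775]), array([0., 0., 0.]))
[[-0.294  0.909  0.294]
 [ 0.643  0.416 -0.643]
 [-0.707  0.    -0.707]]
```

Emit:
apply_moves(series=[{"jaw": 0.6, "xyz": [-0.384, -0.058, 0.724], "angular": [0.008, -0.016, 0.016]}, {"jaw": 0.6, "xyz": [-0.384, -0.058, 0.724], "angular": [0.008, -0.016, 0.016]}, {"jaw": 0.6, "xyz": [-0.384, -0.058, 0.724], "angular": [0.008, -0.016, 0.016]}, {"jaw": 0.6, "xyz": [-0.384, -0.058, 0.724], "angular": [0.008, -0.016, 0.016]}, {"jaw": 0.6, "xyz": [-0.384, -0.058, 0.724], "angular": [0.008, -0.016, 0.016]}, {"jaw": 0.6, "xyz": [-0.384, -0.058, 0.724], "angular": [0.008, -0.016, 0.016]}, {"jaw": 0.6, "xyz": [0, 0, 0], "angular": [0, 0, 0]}])

```text
time_s: 3.85
tcp_pos: [600.8, 169.0, 95.4]
eef_rot: [[-0.297, 0.91, 0.29], [0.642, 0.415, -0.644], [-0.707, -0.005, -0.708]]
contact_force: [-0.3, -1.1, 0.8]
width: 55.9
grasp_force: 0.0
```

Run:
```python
from h import *
A=now();R=rot();B=T(R,GRIP+2*R[:,2]);print(A,steps(A,B,5))
```

```text
[[ -0.297   0.91    0.29  600.846]
 [  0.642   0.415  -0.644 168.994]
 [ -0.707  -0.005  -0.708  95.431]
 [  0.      0.      0.      1.   ]] (array([-0.002,  0.013,  0.601]), array([-0.001, -0.   ,  0.001]))
```

Emit:
apply_moves(series=[{"jaw": 0.6, "xyz": [0, 0.013, 0.6], "angular": [0, 0, 0]}, {"jaw": 0.6, "xyz": [0, 0.013, 0.6], "angular": [0, 0, 0]}, {"jaw": 0.6, "xyz": [0, 0.013, 0.6], "angular": [0, 0, 0]}, {"jaw": 0.6, "xyz": [0, 0.013, 0.6], "angular": [0, 0, 0]}, {"jaw": 0.6, "xyz": [0, 0.013, 0.6], "angular": [0, 0, 0]}, {"jaw": 0.4, "xyz": [0, 0, 0], "angular": [0, 0, 0]}, {"jaw": 0.3, "xyz": [0, 0, 0], "angular": [0, 0, 0]}])

```text
time_s: 4.55
tcp_pos: [619.7, 133.3, 54.1]
eef_rot: [[-0.298, 0.909, 0.292], [0.643, 0.417, -0.642], [-0.706, -0.004, -0.709]]
contact_force: [0.0, 0.7, -0.3]
width: 44.3
grasp_force: 0.0
```

Emit:
apply_moves(series=[{"jaw": 0.1, "xyz": [0, 0, 0], "angular": [0, 0, 0]}, {"jaw": 0, "xyz": [0, 0, 0], "angular": [0, 0, 0]}, {"jaw": 0, "xyz": [0, 0, 0], "angular": [0, 0, 0]}, {"jaw": 0, "xyz": [0, 0, 0], "angular": [0, 0, 0]}], force=60)

```text
time_s: 4.95
tcp_pos: [619.9, 134.0, 54.8]
eef_rot: [[-0.298, 0.909, 0.293], [0.643, 0.418, -0.642], [-0.706, -0.002, -0.709]]
contact_force: [-1.0, 0.9, 0.9]
width: 17.5
grasp_force: 60.0
```

Gripped (17.5 mm, 60 N). Now I plan the carry and pour.

```bash
cat >> h.py <<'E'
H=T(np.array([[-0.298,0.909,0.293],[0.643,0.418,-0.642],[-0.706,-0.002,-0.709]]),[619.9,134.0,54.8])
TIN=np.eye(4);TIN[:3,:3]=np.c_[EX,np.cross(UP,EX),UP];TIN[:3,3]=GRIP-86*EX-51*UP
TT=np.linalg.inv(H)@TIN   # tin in tool
def pose(lip,tip,yaw):
    R=rot(tip,yaw)@rot().T@TIN[:3,:3]; p=np.array(lip)-R@[-108,0,72]
    return T(R,p)@np.linalg.inv(TT)
def low(M):
    c=np.array([[x,y,z,1] for y in(-48,48) for x,z in((-50,0),(50,0),(-108,72),(50,88))]).T
    q=(M@TT@c)[:3]; return q.min(1),q.max(1)
E
python3 - <<'E'
from h import *
A=H.copy();A[2,3]+=100
print("lift",steps(H,A,8))
for nm,W,N in(("W2",pose([430,270,140],50,-12),24),("W3",pose([430,265,60],65,-12),10),("W4",pose([430,265,55],96,-12),14)):
    s=steps(A,W,N);M=after(A,[s]*N)
    print(nm,N,s,np.linalg.norm(s[0])*20,"deg/row",np.linalg.norm(s[1])*45,"tcp",W[:3,3],W[:3,2])
    for m in M[::4]: print("   tcp",m[:3,3].round(),"low",low(m)[0].round(),low(m)[1].round())
    A=W
E
```

```text
lift (array([-0.441, -0.002, -0.443]), array([-0., -0., -0.]))
W2 24 (array([ 0.571, -0.238, -0.502]), array([0.004, 0.046, 0.011])) 15.933542862904309 deg/row 2.1387376182457722 tcp [400.768 408.443 276.413] [-0.02   0.087 -0.996]
   tcp [609. 146. 154.] low [579. -53.  97.] [732. 132. 189.]
   tcp [568. 194. 155.] low [533.  -6.  79.] [685. 186. 186.]
   tcp [528. 243. 166.] low [489.  46.  72.] [638. 241. 189.]
   tcp [490. 290. 184.] low [447. 101.  75.] [592. 296. 201.]
   tcp [455. 336. 211.] low [409. 159.  89.] [549. 349. 220.]
   tcp [423. 379. 246.] low [373. 217. 113.] [507. 399. 247.]
W3 10 (array([-0.27 , -0.006,  0.189]), array([-0.   ,  0.033, -0.   ])) 6.600744255755942 deg/row 1.50000029775934 tcp [409.516 364.281 228.384] [-0.076  0.336 -0.939]
   tcp [402. 403. 272.] low [350. 258. 132.] [477. 430. 266.]
   tcp [405. 385. 254.] low [352. 254. 100.] [477. 418. 242.]
   tcp [409. 368. 234.] low [354. 254.  68.] [477. 407. 217.]
W4 14 (array([-0.254, -0.001, -0.276]), array([-0.   ,  0.049, -0.   ])) 7.502017438874765 deg/row 2.2142861536927776 tcp [431.577 265.513 251.537] [-0.171  0.76  -0.628]
   tcp [411. 358. 232.] low [355. 254.  60.] [477. 400. 212.]
   tcp [417. 331. 243.] low [360. 254.  58.] [477. 380. 215.]
   tcp [423. 302. 250.] low [365. 252.  57.] [477. 359. 216.]
   tcp [430. 273. 252.] low [368. 229.  55.] [483. 342. 218.]
```

Emit:
apply_moves(series=[{"jaw": 0, "xyz": [-0.2, 0, -0.2], "angular": [0, 0, 0]}, {"jaw": 0, "xyz": [-0.4, 0, -0.4], "angular": [0, 0, 0]}, {"jaw": 0, "xyz": [-0.45, 0, -0.45], "angular": [0, 0, 0]}, {"jaw": 0, "xyz": [-0.45, 0, -0.45], "angular": [0, 0, 0]}, {"jaw": 0, "xyz": [-0.45, 0, -0.45], "angular": [0, 0, 0]}, {"jaw": 0, "xyz": [-0.45, 0, -0.45], "angular": [0, 0, 0]}, {"jaw": 0, "xyz": [-0.45, 0, -0.45], "angular": [0, 0, 0]}, {"jaw": 0, "xyz": [-0.45, 0, -0.45], "angular": [0, 0, 0]}, {"jaw": 0, "xyz": [-0.25, 0, -0.25], "angular": [0, 0, 0]}, {"jaw": 0, "xyz": [0, 0, 0], "angular": [0, 0, 0]}])

```text
time_s: 5.95
tcp_pos: [620.9, 133.9, 156.6]
eef_rot: [[-0.296, 0.909, 0.294], [0.644, 0.418, -0.641], [-0.706, -0.001, -0.709]]
contact_force: [0.4, 0.4, -2.4]
width: 17.7
grasp_force: 60.0
```

Run:
```python
from h import *
o=robot.get_obs();A=now();print(A,o["joints"],o["width"],o["contact_force"])
W=pose([433,270,140],50,-12)
print(steps(A,W,26))
p,d=read_camera("side");cv2.imwrite("pics/s2.png",p[120:330,120:440,::-1])
```

```text
[[ -0.296   0.909   0.294 620.899]
 [  0.644   0.418  -0.641 133.937]
 [ -0.706  -0.001  -0.709 156.551]
 [  0.      0.      0.      1.   ]] [ 0.536  0.365  1.562 -0.794  1.392  0.326] 17.658829508237787 [ 0.391  0.374 -2.375]
(array([ 0.528, -0.216, -0.459]), array([0.004, 0.043, 0.01 ]))
```

View pics/s2.png

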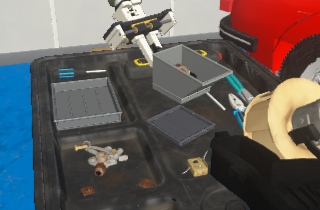

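The side view shows the tin lifted level and clear of the drip tray (tray at crop (180,125), tin at (190,72)). On to the carry with partial tipping.

Emit:
apply_moves(series=[{"jaw": 0, "xyz": [0.3, -0.12, -0.25], "angular": [0.002, 0.024, 0.006]}, {"jaw": 0, "xyz": [0.53, -0.216, -0.46], "angular": [0.004, 0.043, 0.01]}, {"jaw": 0, "xyz": [0.53, -0.216, -0.46], "angular": [0.004, 0.043, 0.01]}, {"jaw": 0, "xyz": [0.53, -0.216, -0.46], "angular": [0.004, 0.043, 0.01]}, {"jaw": 0, "xyz": [0.53, -0.216, -0.46], "angular": [0.004, 0.043, 0.01]}, {"jaw": 0, "xyz": [0.53, -0.216, -0.46], "angular": [0.004, 0.043, 0.01]}, {"jaw": 0, "xyz": [0.53, -0.216, -0.46], "angular": [0.004, 0.043, 0.01]}, {"jaw": 0, "xyz": [0.53, -0.216, -0.46], "angular": [0.004, 0.043, 0.01]}, {"jaw": 0, "xyz": [0.53, -0.216, -0.46], "angular": [0.004, 0.043, 0.01]}, {"jaw": 0, "xyz": [0.53, -0.216, -0.46], "angular": [0.004, 0.043, 0.01]}])

```text
time_s: 7.0
tcp_pos: [529.3, 240.9, 163.7]
eef_rot: [[-0.303, 0.938, 0.165], [0.844, 0.345, -0.41], [-0.442, 0.015, -0.897]]
contact_force: [0.3, 0.1, -3.3]
width: 17.6
grasp_force: 60.0
```

Emit:
apply_moves(series=[{"jaw": 0, "xyz": [0.53, -0.216, -0.46], "angular": [0.004, 0.043, 0.01]}, {"jaw": 0, "xyz": [0.53, -0.216, -0.46], "angular": [0.004, 0.043, 0.01]}, {"jaw": 0, "xyz": [0.53, -0.216, -0.46], "angular": [0.004, 0.043, 0.01]}, {"jaw": 0, "xyz": [0.53, -0.216, -0.46], "angular": [0.004, 0.043, 0.01]}, {"jaw": 0, "xyz": [0.53, -0.216, -0.46], "angular": [0.004, 0.043, 0.01]}, {"jaw": 0, "xyz": [0.53, -0.216, -0.46], "angular": [0.004, 0.043, 0.01]}, {"jaw": 0, "xyz": [0.53, -0.216, -0.46], "angular": [0.004, 0.043, 0.01]}, {"jaw": 0, "xyz": [0.53, -0.216, -0.46], "angular": [0.004, 0.043, 0.01]}, {"jaw": 0, "xyz": [0.53, -0.216, -0.46], "angular": [0.004, 0.043, 0.01]}, {"jaw": 0, "xyz": [0.53, -0.216, -0.46], "angular": [0.004, 0.043, 0.01]}])

```text
time_s: 8.0
tcp_pos: [447.8, 349.0, 218.6]
eef_rot: [[-0.263, 0.964, 0.038], [0.957, 0.265, -0.113], [-0.119, 0.007, -0.993]]
contact_force: [-0.2, -0.5, -3.3]
width: 17.8
grasp_force: 60.0
```

Emit:
apply_moves(series=[{"jaw": 0, "xyz": [0.53, -0.216, -0.46], "angular": [0.004, 0.043, 0.01]}, {"jaw": 0, "xyz": [0.53, -0.216, -0.46], "angular": [0.004, 0.043, 0.01]}, {"jaw": 0, "xyz": [0.53, -0.216, -0.46], "angular": [0.004, 0.043, 0.01]}, {"jaw": 0, "xyz": [0.53, -0.216, -0.46], "angular": [0.004, 0.043, 0.01]}, {"jaw": 0, "xyz": [0.4, -0.15, -0.35], "angular": [0.003, 0.03, 0.007]}, {"jaw": 0, "xyz": [0.2, -0.1, -0.18], "angular": [0.002, 0.02, 0.004]}, {"jaw": 0, "xyz": [0, 0, 0], "angular": [0, 0, 0]}])

```text
time_s: 8.7
tcp_pos: [413.0, 398.0, 264.1]
eef_rot: [[-0.226, 0.974, -0.018], [0.973, 0.226, 0.051], [0.054, -0.006, -0.999]]
contact_force: [0.0, 0.4, -3.2]
width: 17.9
grasp_force: 60.0
```

Run:
```python
from h import *
o=robot.get_obs();A=now();print(o["joints"],o["width"],o["contact_force"])
print("lip",(A@TT@[-108,0,72,1])[:3],"low",low(A)[0])
for W,N in((pose([433,265,58],65,-12),10),(pose([433,265,54],96,-12),16)):
    s=steps(A,W,N);print(s,[low(m)[0][2].round() for m in after(A,[s]*N)]);A=W
```

```text
[0.645 0.027 1.546 0.052 1.552 0.416] 17.85362137087039 [ 0.039  0.362 -3.16 ]
lip [443.329 254.915 132.786] low [361.421 244.184 127.409]
(array([-0.197, -0.04 ,  0.155]), array([-0.001,  0.038,  0.001])) [np.float64(123.0), np.float64(117.0), np.float64(110.0), np.float64(102.0), np.float64(95.0), np.float64(87.0), np.float64(80.0), np.float64(73.0), np.float64(65.0), np.float64(58.0)]
(array([-0.22 , -0.001, -0.245]), array([-0.   ,  0.043, -0.   ])) [np.float64(58.0), np.float64(58.0), np.float64(57.0), np.float64(57.0), np.float64(57.0), np.float64(56.0), np.float64(56.0), np.float64(56.0), np.float64(56.0), np.float64(55.0), np.float64(55.0), np.float64(55.0), np.float64(55.0), np.float64(54.0), np.float64(54.0), np.float64(54.0)]
```

Emit:
apply_moves(series=[{"jaw": 0, "xyz": [-0.2, -0.04, 0.155], "angular": [-0.001, 0.038, 0.001]}, {"jaw": 0, "xyz": [-0.2, -0.04, 0.155], "angular": [-0.001, 0.038, 0.001]}, {"jaw": 0, "xyz": [-0.2, -0.04, 0.155], "angular": [-0.001, 0.038, 0.001]}, {"jaw": 0, "xyz": [-0.2, -0.04, 0.155], "angular": [-0.001, 0.038, 0.001]}, {"jaw": 0, "xyz": [-0.2, -0.04, 0.155], "angular": [-0.001, 0.038, 0.001]}, {"jaw": 0, "xyz": [-0.2, -0.04, 0.155], "angular": [-0.001, 0.038, 0.001]}, {"jaw": 0, "xyz": [-0.2, -0.04, 0.155], "angular": [-0.001, 0.038, 0.001]}, {"jaw": 0, "xyz": [-0.2, -0.04, 0.155], "angular": [-0.001, 0.038, 0.001]}, {"jaw": 0, "xyz": [-0.2, -0.04, 0.155], "angular": [-0.001, 0.038, 0.001]}, {"jaw": 0, "xyz": [-0.2, -0.04, 0.155], "angular": [-0.001, 0.038, 0.001]}])

```text
time_s: 9.7
tcp_pos: [412.8, 362.9, 225.7]
eef_rot: [[-0.203, 0.976, -0.075], [0.916, 0.216, 0.339], [0.347, 0.0, -0.938]]
contact_force: [-0.6, -0.3, -3.6]
width: 17.8
grasp_force: 60.0
```

Run:
```python
from h import *
o=robot.get_obs();A=now();print(o["joints"],o["width"],o["contact_force"])
print("lip",(A@TT@[-108,0,72,1])[:3],"low",low(A)[0])
W=pose([433,265,54],96,-12);s=steps(A,W,18);print(s)
p,d=read_camera("scene");cv2.imwrite("pics/c3.png",p[100:330,100:450,::-1])
```

```text
[ 0.399 -0.122  1.8    0.353  1.407  0.132] 17.77855876118593 [-0.617 -0.341 -3.58 ]
lip [432.625 263.98   56.993] low [357.72  253.72   56.976]
(array([-0.19 ,  0.   , -0.218]), array([ 0.   ,  0.038, -0.   ]))
```

View pics/c3.png

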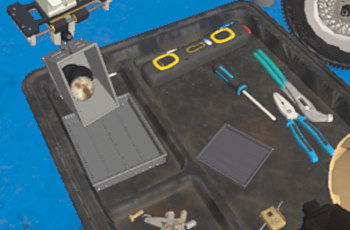

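The tin is tipped 65° with its lip over the left half of the parts tray (lip at crop (65–120, 95–125)) and the caps still inside. Pouring now.

Emit:
apply_moves(series=[{"jaw": 0, "xyz": [-0.19, 0, -0.218], "angular": [0, 0.038, 0]}, {"jaw": 0, "xyz": [-0.19, 0, -0.218], "angular": [0, 0.038, 0]}, {"jaw": 0, "xyz": [-0.19, 0, -0.218], "angular": [0, 0.038, 0]}, {"jaw": 0, "xyz": [-0.19, 0, -0.218], "angular": [0, 0.038, 0]}, {"jaw": 0, "xyz": [-0.19, 0, -0.218], "angular": [0, 0.038, 0]}, {"jaw": 0, "xyz": [-0.19, 0, -0.218], "angular": [0, 0.038, 0]}, {"jaw": 0, "xyz": [-0.19, 0, -0.218], "angular": [0, 0.038, 0]}, {"jaw": 0, "xyz": [-0.19, 0, -0.218], "angular": [0, 0.038, 0]}, {"jaw": 0, "xyz": [-0.19, 0, -0.218], "angular": [0, 0.038, 0]}, {"jaw": 0, "xyz": [-0.19, 0, -0.218], "angular": [0, 0.038, 0]}])

```text
time_s: 10.75
tcp_pos: [424.7, 310.4, 247.0]
eef_rot: [[-0.173, 0.976, -0.13], [0.776, 0.216, 0.592], [0.606, 0.001, -0.795]]
contact_force: [0.1, 0.6, -2.9]
width: 17.5
grasp_force: 60.0
```

Emit:
apply_moves(series=[{"jaw": 0, "xyz": [-0.19, 0, -0.218], "angular": [0, 0.038, 0]}, {"jaw": 0, "xyz": [-0.19, 0, -0.218], "angular": [0, 0.038, 0]}, {"jaw": 0, "xyz": [-0.19, 0, -0.218], "angular": [0, 0.038, 0]}, {"jaw": 0, "xyz": [-0.19, 0, -0.218], "angular": [0, 0.038, 0]}, {"jaw": 0, "xyz": [-0.19, 0, -0.218], "angular": [0, 0.038, 0]}, {"jaw": 0, "xyz": [-0.19, 0, -0.218], "angular": [0, 0.038, 0]}, {"jaw": 0, "xyz": [-0.19, 0, -0.218], "angular": [0, 0.038, 0]}, {"jaw": 0, "xyz": [-0.19, 0, -0.218], "angular": [0, 0.038, 0]}, {"jaw": 0, "xyz": [0, 0, 0], "angular": [0, 0, 0]}, {"jaw": 0, "xyz": [0, 0, 0], "angular": [0, 0, 0]}])

```text
time_s: 11.75
tcp_pos: [434.4, 265.9, 251.0]
eef_rot: [[-0.136, 0.976, -0.169], [0.615, 0.216, 0.758], [0.777, -0.001, -0.63]]
contact_force: [0.6, 0.4, -1.8]
width: 17.6
grasp_force: 60.0
```

Emit:
apply_moves(series=[{"jaw": 0, "xyz": [0, 0, 0], "angular": [0, 0, 0]}, {"jaw": 0, "xyz": [0, 0, 0], "angular": [0, 0, 0]}, {"jaw": 0, "xyz": [0, 0, 0], "angular": [0, 0, 0]}, {"jaw": 0, "xyz": [0, 0, 0], "angular": [0, 0, 0]}, {"jaw": 0, "xyz": [0, 0, 0], "angular": [0, 0, 0]}, {"jaw": 0, "xyz": [0, 0, 0], "angular": [0, 0, 0]}, {"jaw": 0, "xyz": [0, 0, 0], "angular": [0, 0, 0]}])

```text
time_s: 12.45
tcp_pos: [434.3, 266.2, 251.3]
eef_rot: [[-0.137, 0.976, -0.169], [0.615, 0.217, 0.758], [0.777, 0.0, -0.63]]
contact_force: [0.1, 0.2, -1.8]
width: 17.4
grasp_force: 60.0
```

Run:
```python
from h import *
o=robot.get_obs();A=now();print(o["joints"],o["width"],o["contact_force"])
print("lip",(A@TT@[-108,0,72,1])[:3],"low",low(A)[0])
W=A.copy();W[2,3]+=70;s=steps(A,W,7);print(s)
p,d=read_camera("scene");cv2.imwrite("pics/c4.png",p[100:330,100:450,::-1])
```

```text
[-0.118 -0.065  1.908  0.826  1.649 -0.423] 17.416334731043673 [ 0.095  0.157 -1.814]
lip [432.408 265.03   54.791] low [371.596 223.563  54.697]
(array([ 0.388,  0.   , -0.315]), array([-0.,  0., -0.]))
```

View pics/c4.png

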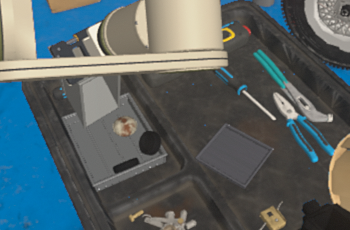

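All three caps are in the tray: cream at crop (123,127), blacks at (150,142) and (125,163). The wrist force has fallen to the bare tin's weight. I raise the tin and bring it back.

Emit:
apply_moves(series=[{"jaw": 0, "xyz": [0.3, 0, -0.24], "angular": [0, 0, 0]}, {"jaw": 0, "xyz": [0.45, 0, -0.37], "angular": [0, 0, 0]}, {"jaw": 0, "xyz": [0.45, 0, -0.37], "angular": [0, 0, 0]}, {"jaw": 0, "xyz": [0.45, 0, -0.37], "angular": [0, 0, 0]}, {"jaw": 0, "xyz": [0.45, 0, -0.37], "angular": [0, 0, 0]}, {"jaw": 0, "xyz": [0.45, 0, -0.37], "angular": [0, 0, 0]}, {"jaw": 0, "xyz": [0.3, 0, -0.24], "angular": [0, 0, 0]}])

```text
time_s: 13.2
tcp_pos: [434.6, 265.9, 326.5]
eef_rot: [[-0.138, 0.976, -0.168], [0.615, 0.217, 0.758], [0.776, 0.001, -0.63]]
contact_force: [0.4, -0.0, -2.7]
width: 17.3
grasp_force: 60.0
```

Run:
```python
from h import *
A=now()
W=H.copy();W[2,3]+=100
for W,N in((pose([433,290,150],50,-12),18),(W,26)):
    s=steps(A,W,N);M=after(A,[s]*N);print(s,np.linalg.norm(s[0])*20,[low(m)[0][2].round().item() for m in M]);A=W
```

```text
(array([0.355, 0.015, 0.33 ]), array([ 0.   , -0.057, -0.   ])) 9.70937988560569 [132.0, 133.0, 135.0, 136.0, 137.0, 139.0, 140.0, 141.0, 143.0, 144.0, 145.0, 146.0, 147.0, 147.0, 148.0, 149.0, 149.0, 148.0]
(array([-0.569,  0.207,  0.474]), array([-0.003, -0.043, -0.01 ])) 15.377151120520626 [139.0, 131.0, 123.0, 116.0, 109.0, 103.0, 97.0, 92.0, 88.0, 84.0, 81.0, 78.0, 76.0, 75.0, 74.0, 74.0, 74.0, 75.0, 77.0, 79.0, 81.0, 85.0, 89.0, 93.0, 98.0, 104.0]
```

Emit:
apply_moves(series=[{"jaw": 0, "xyz": [0.355, 0.015, 0.33], "angular": [0, -0.057, 0]}, {"jaw": 0, "xyz": [0.355, 0.015, 0.33], "angular": [0, -0.057, 0]}, {"jaw": 0, "xyz": [0.355, 0.015, 0.33], "angular": [0, -0.057, 0]}, {"jaw": 0, "xyz": [0.355, 0.015, 0.33], "angular": [0, -0.057, 0]}, {"jaw": 0, "xyz": [0.355, 0.015, 0.33], "angular": [0, -0.057, 0]}, {"jaw": 0, "xyz": [0.355, 0.015, 0.33], "angular": [0, -0.057, 0]}, {"jaw": 0, "xyz": [0.355, 0.015, 0.33], "angular": [0, -0.057, 0]}, {"jaw": 0, "xyz": [0.355, 0.015, 0.33], "angular": [0, -0.057, 0]}, {"jaw": 0, "xyz": [0.355, 0.015, 0.33], "angular": [0, -0.057, 0]}])

```text
time_s: 14.1
tcp_pos: [417.9, 351.5, 321.9]
eef_rot: [[-0.192, 0.976, -0.101], [0.864, 0.217, 0.455], [0.466, -0.0, -0.885]]
contact_force: [-0.2, 0.8, -2.7]
width: 17.5
grasp_force: 60.0
```

Emit:
apply_moves(series=[{"jaw": 0, "xyz": [0.355, 0.015, 0.33], "angular": [0, -0.057, 0]}, {"jaw": 0, "xyz": [0.355, 0.015, 0.33], "angular": [0, -0.057, 0]}, {"jaw": 0, "xyz": [0.355, 0.015, 0.33], "angular": [0, -0.057, 0]}, {"jaw": 0, "xyz": [0.355, 0.015, 0.33], "angular": [0, -0.057, 0]}, {"jaw": 0, "xyz": [0.355, 0.015, 0.33], "angular": [0, -0.057, 0]}, {"jaw": 0, "xyz": [0.355, 0.015, 0.33], "angular": [0, -0.057, 0]}, {"jaw": 0, "xyz": [0.355, 0.015, 0.33], "angular": [0, -0.057, 0]}, {"jaw": 0, "xyz": [0.355, 0.015, 0.33], "angular": [0, -0.057, 0]}, {"jaw": 0, "xyz": [0.355, 0.015, 0.33], "angular": [0, -0.057, 0]}])

```text
time_s: 15.0
tcp_pos: [403.4, 428.6, 284.5]
eef_rot: [[-0.216, 0.976, -0.018], [0.973, 0.217, 0.08], [0.082, -0.001, -0.997]]
contact_force: [0.2, -0.3, -2.2]
width: 17.5
grasp_force: 60.0
```

Emit:
apply_moves(series=[{"jaw": 0, "xyz": [-0.57, 0.207, 0.474], "angular": [-0.003, -0.043, -0.01]}, {"jaw": 0, "xyz": [-0.57, 0.207, 0.474], "angular": [-0.003, -0.043, -0.01]}, {"jaw": 0, "xyz": [-0.57, 0.207, 0.474], "angular": [-0.003, -0.043, -0.01]}, {"jaw": 0, "xyz": [-0.57, 0.207, 0.474], "angular": [-0.003, -0.043, -0.01]}, {"jaw": 0, "xyz": [-0.57, 0.207, 0.474], "angular": [-0.003, -0.043, -0.01]}, {"jaw": 0, "xyz": [-0.57, 0.207, 0.474], "angular": [-0.003, -0.043, -0.01]}, {"jaw": 0, "xyz": [-0.57, 0.207, 0.474], "angular": [-0.003, -0.043, -0.01]}, {"jaw": 0, "xyz": [-0.57, 0.207, 0.474], "angular": [-0.003, -0.043, -0.01]}, {"jaw": 0, "xyz": [-0.57, 0.207, 0.474], "angular": [-0.003, -0.043, -0.01]}, {"jaw": 0, "xyz": [0, 0, 0], "angular": [0, 0, 0]}])

```text
time_s: 16.0
tcp_pos: [466.4, 333.6, 203.5]
eef_rot: [[-0.276, 0.958, 0.075], [0.936, 0.286, -0.208], [-0.22, 0.013, -0.975]]
contact_force: [-0.4, -0.0, -2.4]
width: 17.6
grasp_force: 60.0
```

Run:
```python
from h import *
A=now();print(A[:3,3],low(A)[0])
W=H.copy();W[2,3]+=100;N=18
s=steps(A,W,N);M=after(A,[s]*N);print(s,np.linalg.norm(s[0])*20,[low(m)[0][2].round().item() for m in M])
```

```text
[466.394 333.573 203.529] [420.929 150.595  86.338]
(array([-0.533,  0.203,  0.441]), array([-0.004, -0.04 , -0.009])) 14.421903261865074 [83.0, 80.0, 78.0, 76.0, 74.0, 74.0, 73.0, 73.0, 74.0, 75.0, 77.0, 79.0, 82.0, 86.0, 89.0, 94.0, 98.0, 103.0]
```

Emit:
apply_moves(series=[{"jaw": 0, "xyz": [-0.533, 0.203, 0.441], "angular": [-0.004, -0.04, -0.009]}, {"jaw": 0, "xyz": [-0.533, 0.203, 0.441], "angular": [-0.004, -0.04, -0.009]}, {"jaw": 0, "xyz": [-0.533, 0.203, 0.441], "angular": [-0.004, -0.04, -0.009]}, {"jaw": 0, "xyz": [-0.533, 0.203, 0.441], "angular": [-0.004, -0.04, -0.009]}, {"jaw": 0, "xyz": [-0.533, 0.203, 0.441], "angular": [-0.004, -0.04, -0.009]}, {"jaw": 0, "xyz": [-0.533, 0.203, 0.441], "angular": [-0.004, -0.04, -0.009]}, {"jaw": 0, "xyz": [-0.533, 0.203, 0.441], "angular": [-0.004, -0.04, -0.009]}, {"jaw": 0, "xyz": [-0.533, 0.203, 0.441], "angular": [-0.004, -0.04, -0.009]}, {"jaw": 0, "xyz": [-0.533, 0.203, 0.441], "angular": [-0.004, -0.04, -0.009]}])

```text
time_s: 16.9
tcp_pos: [539.4, 235.8, 164.3]
eef_rot: [[-0.299, 0.936, 0.187], [0.823, 0.352, -0.446], [-0.483, 0.02, -0.875]]
contact_force: [-0.5, 0.5, -2.4]
width: 17.4
grasp_force: 60.0
```

Emit:
apply_moves(series=[{"jaw": 0, "xyz": [-0.533, 0.203, 0.441], "angular": [-0.004, -0.04, -0.009]}, {"jaw": 0, "xyz": [-0.533, 0.203, 0.441], "angular": [-0.004, -0.04, -0.009]}, {"jaw": 0, "xyz": [-0.533, 0.203, 0.441], "angular": [-0.004, -0.04, -0.009]}, {"jaw": 0, "xyz": [-0.533, 0.203, 0.441], "angular": [-0.004, -0.04, -0.009]}, {"jaw": 0, "xyz": [-0.533, 0.203, 0.441], "angular": [-0.004, -0.04, -0.009]}, {"jaw": 0, "xyz": [-0.533, 0.203, 0.441], "angular": [-0.004, -0.04, -0.009]}, {"jaw": 0, "xyz": [-0.533, 0.203, 0.441], "angular": [-0.004, -0.04, -0.009]}, {"jaw": 0, "xyz": [-0.533, 0.203, 0.441], "angular": [-0.004, -0.04, -0.009]}, {"jaw": 0, "xyz": [-0.533, 0.203, 0.441], "angular": [-0.004, -0.04, -0.009]}, {"jaw": 0, "xyz": [0, 0, 0], "angular": [0, 0, 0]}])

```text
time_s: 17.9
tcp_pos: [620.3, 134.4, 156.7]
eef_rot: [[-0.289, 0.911, 0.295], [0.644, 0.413, -0.644], [-0.709, 0.004, -0.705]]
contact_force: [-0.3, 0.2, -2.7]
width: 17.8
grasp_force: 60.0
```

Run:
```python
from h import *
A=now();print(A[:3,3])
W=H.copy();W[2,3]+=20
print("to +20",steps(A,W,8))
p,d=read_camera("scene");cv2.imwrite("pics/c5.png",cv2.resize(p[150:330,140:440,::-1],None,fx=2,fy=2))
w=cloud(d,camera_info("scene")).reshape(-1,3); ex=EX[:2];ey=np.array([-ex[1],ex[0]])
u=w[:,:2]-TIN[:2,3];m=(w[:,2]>160)&(w[:,2]<210)&(abs(u@ey)<60)&(u@ex>-130)&(u@ex<58)
print("held tin rim",m.sum(),cv2.minAreaRect(w[m,:2].astype(np.float32)),np.percentile(u[m]@ex,[1,99]),np.percentile(u[m]@ey,[1,99]))
m=(w[:,2]>-3)&(w[:,2]<20)&(abs(u@ey)<80)&(abs(u@ex)<80)&(w[:,2]>7)
print("drip rim",m.sum(),cv2.minAreaRect(w[m,:2].astype(np.float32)),np.percentile(u[m]@ex,[1,99]),np.percentile(u[m]@ey,[1,99]))
```

```text
[620.298 134.443 156.689]
to +20 (array([ 0.361, -0.004,  0.363]), array([ 0.   ,  0.001, -0.001]))
held tin rim 2631 ((667.1484985351562, 28.57733154296875), (99.78980255126953, 171.64401245117188), 24.097116470336914) [-112.76    49.306] [-48.242  48.482]
drip rim 725 ((652.1207885742188, 45.66790008544922), (123.9277572631836, 143.76966857910156), 34.36554718017578) [-67.857  59.296] [-61.856  59.676]
```

View pics/c5.png

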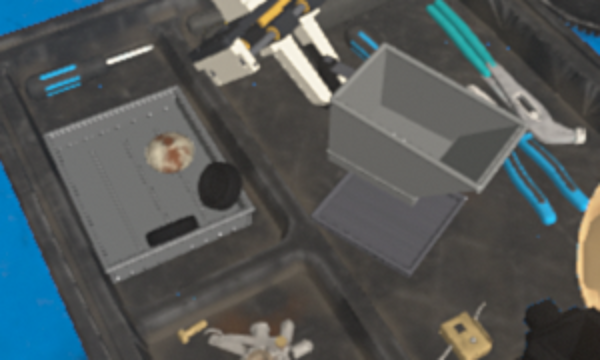

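The tin is empty and held level over the drip tray. The caps are in the parts tray at (170,152), (220,185) and (172,232), and I'll check them closer later. Lowering the tin now.

Emit:
apply_moves(series=[{"jaw": 0, "xyz": [0.2, 0, 0.2], "angular": [0, 0.001, -0.001]}, {"jaw": 0, "xyz": [0.4, 0, 0.4], "angular": [0, 0.001, -0.001]}, {"jaw": 0, "xyz": [0.4, -0.005, 0.4], "angular": [0, 0.001, -0.001]}, {"jaw": 0, "xyz": [0.4, -0.005, 0.4], "angular": [0, 0.001, -0.001]}, {"jaw": 0, "xyz": [0.4, -0.005, 0.4], "angular": [0, 0.001, -0.001]}, {"jaw": 0, "xyz": [0.4, -0.005, 0.4], "angular": [0, 0.001, -0.001]}, {"jaw": 0, "xyz": [0.4, 0, 0.4], "angular": [0, 0.001, -0.001]}, {"jaw": 0, "xyz": [0.3, 0, 0.3], "angular": [0, 0, 0]}, {"jaw": 0, "xyz": [0, 0, 0], "angular": [0, 0, 0]}])

```text
time_s: 18.85
tcp_pos: [619.4, 134.1, 73.3]
eef_rot: [[-0.298, 0.908, 0.293], [0.643, 0.418, -0.642], [-0.706, -0.002, -0.708]]
contact_force: [-0.1, 0.9, -3.6]
width: 17.3
grasp_force: 60.0
```

Run:
```python
from h import *
A=now();print(A,robot.get_obs()["contact_force"])
W=H.copy();W[2,3]+=1;print(steps(A,W,6))
```

```text
[[ -0.298   0.908   0.293 619.356]
 [  0.643   0.418  -0.642 134.124]
 [ -0.706  -0.002  -0.708  73.303]
 [  0.      0.      0.      1.   ]] [-0.12   0.87  -3.635]
(array([0.101, 0.004, 0.105]), array([0., 0., 0.]))
```

Emit:
apply_moves(series=[{"jaw": 0, "xyz": [0.1, 0.004, 0.105], "angular": [0, 0, 0]}, {"jaw": 0, "xyz": [0.1, 0.004, 0.105], "angular": [0, 0, 0]}, {"jaw": 0, "xyz": [0.1, 0.004, 0.105], "angular": [0, 0, 0]}, {"jaw": 0, "xyz": [0.1, 0.004, 0.105], "angular": [0, 0, 0]}, {"jaw": 0, "xyz": [0.1, 0.004, 0.105], "angular": [0, 0, 0]}, {"jaw": 0, "xyz": [0.1, 0.004, 0.105], "angular": [0, 0, 0]}, {"jaw": 0, "xyz": [0, 0, 0], "angular": [0, 0, 0]}])

```text
time_s: 19.55
tcp_pos: [620.6, 134.3, 57.3]
eef_rot: [[-0.296, 0.908, 0.295], [0.643, 0.418, -0.641], [-0.706, -0.0, -0.708]]
contact_force: [0.3, 0.3, -2.3]
width: 17.4
grasp_force: 60.0
```

Emit:
apply_moves(series=[{"jaw": 0, "xyz": [0.04, 0, 0.04], "angular": [0, 0, 0]}, {"jaw": 0, "xyz": [0.04, 0, 0.04], "angular": [0, 0, 0]}, {"jaw": 0, "xyz": [0, 0, 0], "angular": [0, 0, 0]}])

```text
time_s: 19.85
tcp_pos: [620.9, 134.5, 55.5]
eef_rot: [[-0.296, 0.908, 0.295], [0.644, 0.418, -0.641], [-0.706, 0.0, -0.708]]
contact_force: [0.2, 0.2, -2.9]
width: 17.5
grasp_force: 60.0
```

Emit:
apply_moves(series=[{"jaw": 0, "xyz": [0.03, 0, 0.03], "angular": [0, 0, 0]}, {"jaw": 0, "xyz": [0.03, 0, 0.03], "angular": [0, 0, 0]}, {"jaw": 0, "xyz": [0, 0, 0], "angular": [0, 0, 0]}])

```text
time_s: 20.15
tcp_pos: [621.1, 134.6, 54.8]
eef_rot: [[-0.295, 0.908, 0.296], [0.643, 0.418, -0.641], [-0.706, 0.001, -0.708]]
contact_force: [-3.9, 1.2, 5.1]
width: 17.6
grasp_force: 60.0
```

Emit:
apply_moves(series=[{"jaw": 0.25, "xyz": [0, 0, 0], "angular": [0, 0, 0]}, {"jaw": 0.4, "xyz": [0, 0, 0], "angular": [0, 0, 0]}, {"jaw": 0.5, "xyz": [0, 0, 0], "angular": [0, 0, 0]}, {"jaw": 0.6, "xyz": [0, 0, 0], "angular": [0, 0, 0]}, {"jaw": 0.6, "xyz": [0, 0, 0], "angular": [0, 0, 0]}, {"jaw": 0.6, "xyz": [0, 0, -0.3], "angular": [0, 0, 0]}, {"jaw": 0.6, "xyz": [0, 0, -0.6], "angular": [0, 0, 0]}, {"jaw": 0.6, "xyz": [0, 0, -0.8], "angular": [0, 0, 0]}, {"jaw": 0.6, "xyz": [0, 0, -0.8], "angular": [0, 0, 0]}, {"jaw": 0.6, "xyz": [0, 0, -0.8], "angular": [0, 0, 0]}])

```text
time_s: 21.15
tcp_pos: [601.2, 178.4, 102.4]
eef_rot: [[-0.296, 0.908, 0.297], [0.644, 0.419, -0.64], [-0.706, 0.002, -0.709]]
contact_force: [0.5, 0.4, 0.6]
width: 55.6
grasp_force: 0.0
```

Emit:
apply_moves(series=[{"jaw": 0.6, "xyz": [0, 0, -0.8], "angular": [0, 0, 0]}, {"jaw": 0.6, "xyz": [0, 0, -0.8], "angular": [0, 0, 0]}, {"jaw": 0.6, "xyz": [0, 0, -0.8], "angular": [0, 0, 0]}, {"jaw": 0.6, "xyz": [0, 0, -0.8], "angular": [0, 0, 0]}, {"jaw": 0.6, "xyz": [0, 0, -0.8], "angular": [0, 0, 0]}, {"jaw": 0.6, "xyz": [0, 0, -0.8], "angular": [0, 0, 0]}, {"jaw": 0.6, "xyz": [0, 0, 0], "angular": [0, 0, 0]}])

```text
time_s: 21.85
tcp_pos: [573.4, 240.5, 171.0]
eef_rot: [[-0.295, 0.908, 0.298], [0.645, 0.42, -0.639], [-0.705, 0.004, -0.709]]
contact_force: [1.1, 1.0, 0.8]
width: 55.9
grasp_force: 0.0
```

Run:
```python
from h import *
p,d=read_camera("scene");P=[cloud(d,camera_info("scene"))];c=p
q,e=read_camera("wrist");P.append(cloud(e,camera_info("wrist")))
q2,e2=read_camera("side");P.append(cloud(e2,camera_info("side")))
w=np.concatenate([x.reshape(-1,3) for x in P])
ex=EX[:2];ey=np.array([-ex[1],ex[0]]);u=w[:,:2]-TIN[:2,3]
m=(w[:,2]>60)&(w[:,2]<100)&(abs(u@ey)<60)&(u@ex>-130)&(u@ex<58)
print("tin rim",cv2.minAreaRect(w[m,:2].astype(np.float32)),np.percentile(u[m]@ex,[1,99]),np.percentile(u[m]@ey,[1,99]))
m=(w[:,2]>80)&(w[:,2]<100)&(abs(u@ey)<46)&(abs(u@ex-48)<5);print("back top z",np.percentile(w[m,2],[5,50,95]))
m=(w[:,2]>60)&(w[:,2]<100)&(abs(u@ey)<46)&(abs(u@ex+106)<4);print("lip z",np.percentile(w[m,2],[5,50,95]))
a=w[(w[:,0]>355)&(w[:,0]<522)&(w[:,1]>112)&(w[:,1]<322)]
Hm=np.full((170,215),-5.);np.maximum.at(Hm,((522-a[:,0]).astype(int),(324-a[:,1]).astype(int)),a[:,2])
g=cv2.applyColorMap(np.clip(Hm*4,0,255).astype(np.uint8),cv2.COLORMAP_JET)
g=cv2.resize(g,(430,340),interpolation=0)
t=cv2.resize(q[:,:,::-1],(370,278))
canvas=np.zeros((600,800,3),np.uint8);canvas[:340,:430]=g;canvas[:278,430:]=t
canvas[340:600,:400]=cv2.resize(c[180:300,150:335,::-1],(400,260));canvas[340:600,400:]=cv2.resize(q2[170:300,160:360,::-1],(400,260))
cv2.imwrite("pics/f1.png",canvas)
```

```text
tin rim ((668.8672485351562, 29.19066619873047), (101.591796875, 172.3070068359375), 23.699960708618164) [-111.918   52.944] [-49.678  46.405]
back top z [81.045 89.573 95.913]
lip z [74.44  77.552 81.684]
```

View pics/f1.png

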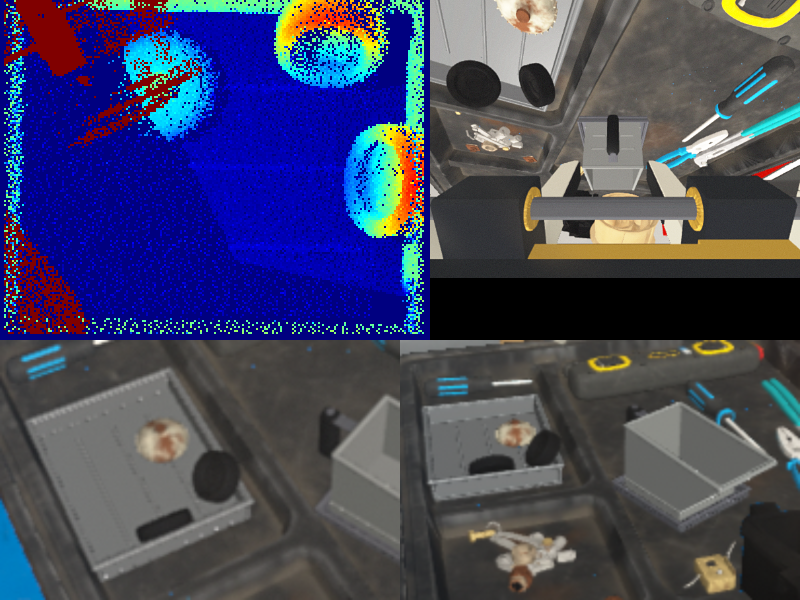

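The tin stands flat in its drip tray. All three caps are in the parts tray, but the two black ones lean against the rear and right walls. I check how far inside they are.

Run:
```python
from h import *
W=[];C=[]
for n in("scene","side","wrist"):
    p,d=read_camera(n);w=cloud(d,camera_info(n)).reshape(-1,3);c=p.reshape(-1,3);W.append(w);C.append(c.max(1))
w=np.concatenate(W);c=np.concatenate(C)
for nm,b in(("rear",(470,535,130,200)),("right",(395,480,95,165))):
    m=(w[:,0]>b[0])&(w[:,0]<b[1])&(w[:,1]>b[2])&(w[:,1]<b[3])&(c<55)&(w[:,2]>5)&(w[:,2]<90)
    q=w[m];print(nm,m.sum(),"p1",np.percentile(q,1,axis=0),"p50",np.percentile(q,50,axis=0),"p99",np.percentile(q,99,axis=0))
for nm,b in(("rear wall",(505,530,220,300)),("right wall",(365,400,100,130))):
    q=w[(w[:,0]>b[0])&(w[:,0]<b[1])&(w[:,1]>b[2])&(w[:,1]<b[3])&(w[:,2]>22)&(w[:,2]<40)&(c>55)]
    print(nm,len(q),np.percentile(q,[2,50,98],axis=0))
```

```text
rear 3337 p1 [481.043 132.54   17.088] p50 [502.859 165.495  33.662] p99 [524.562 186.325  53.258]
right 4933 p1 [405.862 110.541  13.366] p50 [430.593 131.268  32.03 ] p99 [459.259 151.499  54.583]
rear wall 1336 [[517.272 221.887  24.715]
 [521.169 255.481  30.549]
 [525.373 282.318  32.695]]
right wall 470 [[368.023 113.19   22.471]
 [389.569 120.165  29.22 ]
 [398.879 123.161  33.256]]
```

Both black caps rest on the tray's rim and overhang it slightly, the rear one to x≈524 and the right one to y≈111. A careful person would nudge them flat, and there's time. I'll push each one's upper edge inward from outside with closed fingertips just above the rim.

Run:
```python
from h import *
A=now();D=np.array([[0,1,0],[1,0,0],[0,0,-1.]])
W=T(D,[562,165,160]);N=14
s=steps(A,W,N);print(s,np.linalg.norm(s[1])*45,[m[:3,3].round() for m in after(A,[s]*N)][::3])
```

```text
(array([-0.219, -0.099,  0.126]), array([0.015, 0.07 , 0.037])) 3.6392993714277204 [array([573., 232., 169.]), array([573., 216., 171.]), array([571., 200., 171.]), array([568., 184., 168.]), array([564., 170., 162.])]
```

Emit:
apply_moves(series=[{"jaw": 0, "xyz": [-0.219, -0.099, 0.126], "angular": [0.015, 0.07, 0.037]}, {"jaw": 0, "xyz": [-0.219, -0.099, 0.126], "angular": [0.015, 0.07, 0.037]}, {"jaw": 0, "xyz": [-0.219, -0.099, 0.126], "angular": [0.015, 0.07, 0.037]}, {"jaw": 0, "xyz": [-0.219, -0.099, 0.126], "angular": [0.015, 0.07, 0.037]}, {"jaw": 0, "xyz": [-0.219, -0.099, 0.126], "angular": [0.015, 0.07, 0.037]}, {"jaw": 0, "xyz": [-0.219, -0.099, 0.126], "angular": [0.015, 0.07, 0.037]}, {"jaw": 0, "xyz": [-0.219, -0.099, 0.126], "angular": [0.015, 0.07, 0.037]}], force=20)

```text
time_s: 22.85
tcp_pos: [571.6, 200.0, 171.3]
eef_rot: [[-0.182, 0.976, 0.121], [0.907, 0.214, -0.363], [-0.38, 0.044, -0.924]]
contact_force: [0.0, -0.6, -0.6]
width: 4.7
grasp_force: 0.0
```

Emit:
apply_moves(series=[{"jaw": 0, "xyz": [-0.219, -0.099, 0.126], "angular": [0.015, 0.07, 0.037]}, {"jaw": 0, "xyz": [-0.219, -0.099, 0.126], "angular": [0.015, 0.07, 0.037]}, {"jaw": 0, "xyz": [-0.219, -0.099, 0.126], "angular": [0.015, 0.07, 0.037]}, {"jaw": 0, "xyz": [-0.219, -0.099, 0.126], "angular": [0.015, 0.07, 0.037]}, {"jaw": 0, "xyz": [-0.219, -0.099, 0.126], "angular": [0.015, 0.07, 0.037]}, {"jaw": 0, "xyz": [-0.219, -0.099, 0.126], "angular": [0.015, 0.07, 0.037]}, {"jaw": 0, "xyz": [-0.219, -0.099, 0.126], "angular": [0.015, 0.07, 0.037]}, {"jaw": 0, "xyz": [0, 0, 0], "angular": [0, 0, 0]}])

```text
time_s: 23.65
tcp_pos: [562.3, 163.6, 160.0]
eef_rot: [[0.0, 1.0, 0.002], [1.0, -0.0, -0.001], [-0.001, 0.002, -1.0]]
contact_force: [0.1, -0.9, 0.7]
width: 0.5
grasp_force: 0.0
```

Run:
```python
from h import *
A=now();print(A,robot.get_obs()["width"]);D=np.array([[0,1,0],[1,0,0],[0,0,-1.]])
W=T(D,[560,165,54]);print(steps(A,W,8))
```

```text
[[  0.      1.      0.002 562.295]
 [  1.     -0.     -0.001 163.576]
 [ -0.001   0.002  -1.    160.036]
 [  0.      0.      0.      1.   ]] 0.45176199682815205
(array([ 0.009, -0.015,  0.663]), array([ 0.,  0., -0.]))
```

Emit:
apply_moves(series=[{"jaw": 0, "xyz": [0.01, 0, 0.66], "angular": [0, 0, 0]}, {"jaw": 0, "xyz": [0.01, 0, 0.66], "angular": [0, 0, 0]}, {"jaw": 0, "xyz": [0.01, 0, 0.66], "angular": [0, 0, 0]}, {"jaw": 0, "xyz": [0.01, 0, 0.66], "angular": [0, 0, 0]}, {"jaw": 0, "xyz": [0.01, 0, 0.66], "angular": [0, 0, 0]}, {"jaw": 0, "xyz": [0.01, 0, 0.66], "angular": [0, 0, 0]}, {"jaw": 0, "xyz": [0.01, 0, 0.66], "angular": [0, 0, 0]}, {"jaw": 0, "xyz": [0, 0, 0.6], "angular": [0, 0, 0]}, {"jaw": 0, "xyz": [0, -0.4, 0], "angular": [0, 0, 0]}, {"jaw": 0, "xyz": [0, -0.4, 0], "angular": [0, 0, 0]}])

```text
time_s: 24.65
tcp_pos: [546.1, 167.0, 56.0]
eef_rot: [[-0.003, 1.0, 0.003], [1.0, 0.003, -0.001], [-0.001, 0.003, -1.0]]
contact_force: [0.1, 0.2, 0.1]
width: 0.6
grasp_force: 0.0
```

Emit:
apply_moves(series=[{"jaw": 0, "xyz": [0, -0.3, 0], "angular": [0, 0, 0]}, {"jaw": 0, "xyz": [0, -0.2, 0], "angular": [0, 0, 0]}, {"jaw": 0, "xyz": [0, -0.2, 0], "angular": [0, 0, 0]}, {"jaw": 0, "xyz": [0, -0.2, 0], "angular": [0, 0, 0]}, {"jaw": 0, "xyz": [0, -0.2, 0], "angular": [0, 0, 0]}])

```text
time_s: 25.15
tcp_pos: [524.8, 167.1, 56.7]
eef_rot: [[-0.003, 1.0, 0.004], [1.0, 0.003, -0.001], [-0.001, 0.004, -1.0]]
contact_force: [0.5, 1.0, -0.6]
width: 0.4
grasp_force: 0.1
```

```bash
cat > chk.py <<'E'
from h import *
W=[];C=[];I=[]
for n in("scene","side"):
    p,d=read_camera(n);I.append(p);W.append(cloud(d,camera_info(n)).reshape(-1,3));C.append(p.reshape(-1,3).max(1))
w=np.concatenate(W);c=np.concatenate(C)
for nm,b in(("rear",(440,530,130,200)),("right",(390,480,100,175))):
    m=(w[:,0]>b[0])&(w[:,0]<b[1])&(w[:,1]>b[2])&(w[:,1]<b[3])&(c<55)&(w[:,2]>8)&(w[:,2]<60)
    q=w[m];print(nm,m.sum(),np.percentile(q,[2,50,98],axis=0).round(0).tolist())
import sys
cv2.imwrite(sys.argv[1],np.hstack([cv2.resize(I[0][170:300,150:350,::-1],(400,260)),cv2.resize(I[1][170:300,160:360,::-1],(400,260))]))
E
python3 chk.py pics/g1.png
```

```text
rear 638 [[471.0, 131.0, 19.0], [493.0, 153.0, 33.0], [513.0, 178.0, 53.0]]
right 428 [[406.0, 108.0, 18.0], [437.0, 117.0, 44.0], [479.0, 171.0, 55.0]]
```

View pics/g1.png

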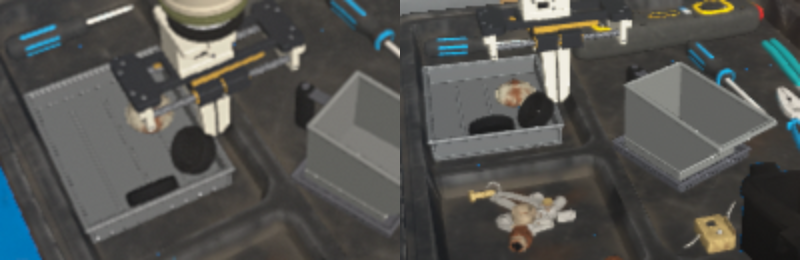

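The view shows the fingers behind the rear cap (about (195,150) in the left panel), which has moved about 10 mm inward and still leans. I push a bit more, then withdraw upward.

Emit:
apply_moves(series=[{"jaw": 0, "xyz": [0, -0.25, 0.05], "angular": [0, 0, 0]}, {"jaw": 0, "xyz": [0, -0.25, 0.05], "angular": [0, 0, 0]}, {"jaw": 0, "xyz": [0, -0.25, 0], "angular": [0, 0, 0]}, {"jaw": 0, "xyz": [0, 0, 0], "angular": [0, 0, 0]}, {"jaw": 0, "xyz": [0, 0.3, -0.1], "angular": [0, 0, 0]}, {"jaw": 0, "xyz": [0, 0.5, -0.1], "angular": [0, 0, 0]}, {"jaw": 0, "xyz": [0, 0.7, -0.1], "angular": [0, 0, 0]}, {"jaw": 0, "xyz": [0, 0, 0], "angular": [0, 0, 0]}])

```text
time_s: 26.05
tcp_pos: [542.4, 167.0, 61.4]
eef_rot: [[-0.003, 1.0, 0.006], [1.0, 0.003, -0.0], [-0.0, 0.006, -1.0]]
contact_force: [0.6, -0.2, -0.0]
width: 0.7
grasp_force: 0.0
```

```bash
python3 chk.py pics/g2.png; python3 -c "
from h import *;print(now()[:3,3])"
```

```text
rear 588 [[459.0, 131.0, 12.0], [488.0, 158.0, 20.0], [513.0, 178.0, 26.0]]
right 515 [[406.0, 108.0, 13.0], [444.0, 120.0, 39.0], [479.0, 172.0, 55.0]]
[540.293 166.995  60.345]
```

The rear cap now lies flat (top z ≈ 20–26, x 459–513). Next is the right cap.

Emit:
apply_moves(series=[{"jaw": 0, "xyz": [0, 0.1, -0.7], "angular": [0, 0, 0]}, {"jaw": 0, "xyz": [0, 0, -0.9], "angular": [0, 0, 0]}, {"jaw": 0, "xyz": [0, 0, -0.9], "angular": [0, 0, 0]}, {"jaw": 0, "xyz": [0, 0, -0.9], "angular": [0, 0, 0]}, {"jaw": 0, "xyz": [-0.58, -0.68, 0], "angular": [0, 0, 0]}, {"jaw": 0, "xyz": [-0.58, -0.68, 0], "angular": [0, 0, 0]}, {"jaw": 0, "xyz": [-0.58, -0.68, 0], "angular": [0, 0, 0]}, {"jaw": 0, "xyz": [-0.58, -0.68, 0], "angular": [0, 0, 0]}, {"jaw": 0, "xyz": [-0.58, -0.68, 0], "angular": [0, 0, 0]}, {"jaw": 0, "xyz": [-0.58, -0.68, 0], "angular": [0, 0, 0]}])

```text
time_s: 27.15
tcp_pos: [459.6, 96.9, 129.1]
eef_rot: [[-0.004, 1.0, 0.004], [1.0, 0.004, -0.001], [-0.001, 0.004, -1.0]]
contact_force: [0.8, 0.1, 1.1]
width: 1.0
grasp_force: 0.0
```

Emit:
apply_moves(series=[{"jaw": 0, "xyz": [-0.58, -0.68, 0], "angular": [0, 0, 0]}, {"jaw": 0, "xyz": [-0.58, -0.68, 0], "angular": [0, 0, 0]}, {"jaw": 0, "xyz": [0, 0, 0], "angular": [0, 0, 0]}])

```text
time_s: 27.45
tcp_pos: [432.0, 73.2, 128.7]
eef_rot: [[-0.003, 1.0, 0.004], [1.0, 0.003, -0.001], [-0.001, 0.004, -1.0]]
contact_force: [-0.3, 0.7, -0.5]
width: 0.3
grasp_force: 0.0
```

Run:
```python
from h import *
A=now();print(A[:3]);D=np.array([[0,1,0],[1,0,0],[0,0,-1.]])
print(steps(A,T(D,[433,78,54]),6))
```

```text
[[ -0.003   1.      0.004 432.04 ]
 [  1.      0.003  -0.001  73.209]
 [ -0.001   0.004  -1.    128.676]]
(array([0.04 , 0.007, 0.622]), array([0.001, 0.   , 0.001]))
```

Emit:
apply_moves(series=[{"jaw": 0, "xyz": [0, 0, 0.62], "angular": [0, 0, 0]}, {"jaw": 0, "xyz": [0, 0, 0.62], "angular": [0, 0, 0]}, {"jaw": 0, "xyz": [0, 0, 0.62], "angular": [0, 0, 0]}, {"jaw": 0, "xyz": [0, 0, 0.62], "angular": [0, 0, 0]}, {"jaw": 0, "xyz": [0, 0, 0.62], "angular": [0, 0, 0]}, {"jaw": 0, "xyz": [0, 0, 0.58], "angular": [0, 0, 0]}, {"jaw": 0, "xyz": [0.4, 0, 0], "angular": [0, 0, 0]}, {"jaw": 0, "xyz": [0.4, 0, 0], "angular": [0, 0, 0]}, {"jaw": 0, "xyz": [0.3, 0, 0], "angular": [0, 0, 0]}, {"jaw": 0, "xyz": [0.25, 0, 0], "angular": [0, 0, 0]}])

```text
time_s: 28.45
tcp_pos: [433.9, 101.8, 55.2]
eef_rot: [[-0.004, 1.0, 0.005], [1.0, 0.004, -0.001], [-0.001, 0.005, -1.0]]
contact_force: [0.1, 0.1, 0.0]
width: 0.5
grasp_force: 0.1
```

Emit:
apply_moves(series=[{"jaw": 0, "xyz": [0.25, 0, 0], "angular": [0, 0, 0]}, {"jaw": 0, "xyz": [0.25, 0, 0], "angular": [0, 0, 0]}, {"jaw": 0, "xyz": [0.25, 0, 0], "angular": [0, 0, 0]}, {"jaw": 0, "xyz": [0.25, 0, 0], "angular": [0, 0, 0]}, {"jaw": 0, "xyz": [0.25, 0, 0], "angular": [0, 0, 0]}, {"jaw": 0, "xyz": [0.25, 0, 0], "angular": [0, 0, 0]}])

```text
time_s: 29.05
tcp_pos: [433.2, 131.3, 54.4]
eef_rot: [[-0.003, 1.0, 0.003], [1.0, 0.003, -0.001], [-0.001, 0.003, -1.0]]
contact_force: [-0.2, 0.6, -0.7]
width: 0.4
grasp_force: 0.0
```

```bash
python3 chk.py pics/g3.png
```

```text
rear 579 [[450.0, 131.0, 13.0], [488.0, 154.0, 19.0], [513.0, 177.0, 37.0]]
right 419 [[404.0, 134.0, 11.0], [440.0, 143.0, 24.0], [479.0, 171.0, 55.0]]
```

Emit:
apply_moves(series=[{"jaw": 0, "xyz": [0.25, 0, 0], "angular": [0, 0, 0]}, {"jaw": 0, "xyz": [0, 0, 0], "angular": [0, 0, 0]}, {"jaw": 0, "xyz": [-0.3, 0, -0.2], "angular": [0, 0, 0]}, {"jaw": 0, "xyz": [-0.6, 0, -0.4], "angular": [0, 0, 0]}, {"jaw": 0, "xyz": [-0.8, 0, -0.6], "angular": [0, 0, 0]}, {"jaw": 0, "xyz": [-0.8, 0, -0.8], "angular": [0, 0, 0]}, {"jaw": 0, "xyz": [-0.5, 0, -0.9], "angular": [0, 0, 0]}, {"jaw": 0, "xyz": [0, 0, -0.9], "angular": [0, 0, 0]}, {"jaw": 0, "xyz": [0, 0, -0.9], "angular": [0, 0, 0]}, {"jaw": 0, "xyz": [0, 0, -0.9], "angular": [0, 0, 0]}])

```text
time_s: 30.15
tcp_pos: [433.0, 74.7, 168.0]
eef_rot: [[-0.002, 1.0, 0.004], [1.0, 0.002, -0.001], [-0.001, 0.004, -1.0]]
contact_force: [0.7, -0.4, -0.8]
width: 0.4
grasp_force: 0.0
```

Emit:
apply_moves(series=[{"jaw": 0, "xyz": [0, 0, -0.9], "angular": [0, 0, 0]}, {"jaw": 0, "xyz": [0, 0, -0.9], "angular": [0, 0, 0]}, {"jaw": 0, "xyz": [0, 0, 0], "angular": [0, 0, 0]}, {"jaw": 0, "xyz": [0, 0, 0], "angular": [0, 0, 0]}])

```text
time_s: 30.55
tcp_pos: [433.1, 75.4, 202.7]
eef_rot: [[-0.003, 1.0, 0.005], [1.0, 0.003, -0.001], [-0.001, 0.005, -1.0]]
contact_force: [0.5, -0.3, -0.6]
width: 0.6
grasp_force: 0.0
```

```bash
python3 chk.py pics/g4.png
python3 - <<'E'
from h import *
Ws=[]
for n in("scene","side","wrist"):
    p,d=read_camera(n);Ws.append(cloud(d,camera_info(n)).reshape(-1,3))
w=np.concatenate(Ws);m=(w[:,0]>365)&(w[:,0]<512)&(w[:,1]>124)&(w[:,1]<315)&(w[:,2]<80)
a=w[m];print("tray interior max z",np.percentile(a[:,2],[99,99.9,100]))
Hm=np.zeros((150,195),np.uint8)
b=a[a[:,2]>10];Hm[(b[:,0]-365).astype(int),(b[:,1]-122).astype(int)]=255
Hm=cv2.morphologyEx(cv2.morphologyEx(Hm,cv2.MORPH_CLOSE,np.ones((5,5))),cv2.MORPH_OPEN,np.ones((7,7)))
n,l,s,c=cv2.connectedComponentsWithStats(Hm)
print([((c[i][1]+365).round(),(c[i][0]+122).round(),s[i].tolist()) for i in range(1,n)])
print("cap z pts right",np.percentile(b[(b[:,0]<465)&(b[:,1]<195)][:,2],[50,98]),"rear",np.percentile(b[(b[:,0]>465)&(b[:,1]<190)][:,2],[50,98]))
u=w[:,:2]-TIN[:2,3];ex=EX[:2];ey=np.array([-ex[1],ex[0]])
k=(w[:,2]>60)&(w[:,2]<100)&(abs(u@ey)<60)&(u@ex>-130)&(u@ex<58);print("tin",np.percentile(u[k]@ex,[1,99]),np.percentile(u[k]@ey,[1,99]))
o=robot.get_obs();print(o["time_s"],o["tcp_pos"])
E
```

```text
rear 860 [[441.0, 132.0, 12.0], [477.0, 164.0, 18.0], [512.0, 195.0, 25.0]]
right 481 [[416.0, 135.0, 9.0], [452.0, 162.0, 18.0], [479.0, 174.0, 25.0]]
tray interior max z [25.989 32.234 33.592]
[(np.float64(461.0), np.float64(171.0), [7, 47, 84, 100, 5035]), (np.float64(479.0), np.float64(239.0), [95, 87, 42, 55, 1893]), (np.float64(503.0), np.float64(314.0), [190, 131, 5, 15, 75])]
cap z pts right [17.75  21.329] rear [18.486 24.109]
tin [-111.743   54.887] [-49.444  46.483]
30.8 [432.232  75.86  201.389]
```

Both black caps now lie flat and clear of the walls, and the tin is home. I hand the job in.

```bash
python3 -c "
from workcell import robot
print(robot.finish_job())"
```

```text
the job is handed in; nothing more can be done
None
```

The job was handed in at about 31 s: all three caps lie flat inside the parts tray (two black ones needed a nudge off the rim), and the tin stands upright in its drip tray.

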